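# Line up a loose cog and spacer stack and pin it with the mandrel

## Robot

A 7-joint arm with a two-finger parallel gripper is mounted at the origin on the work surface. World frame = base frame: x ahead of the robot, y to its left, z up, the work surface at z = 0. Lengths are in m, angles in rad, forces in N, time in s.
With the tool pointing down it reaches from about 0.425 to 0.925 m from the base axis. Payload 6.8 kg.
Tool frame: the origin (TCP) lies at the very end of the fingers, on their centre line; the grasp point (between the pads) lies 19 mm behind it; z points along the fingers, x is the direction in which the jaws open and shut, and the axes are right-handed (so a half turn about z gives the same grasp; the last joint's range is limited). The gripper opens to 85 mm and grips with 20 to 120 N. Pads are 22 mm wide; open, the fingers measure 114 mm over their backs; the gripper's body (76 mm by 85 mm) begins 54 mm behind the grasp point. The pads swing forward as they close: fully open they stand 13 mm farther back than shut.
Start: joints at [1.115, 0.477, 0.022, 1.555, -0.011, 1.109, -0.083], TCP at [0.23, -0.635, 0.231] pointing down, gripper open.
Joint ranges: [-2.96, 2.96], [-0.34, 2.1], [-1.41, 1.46], [0.24, 2.44], [-1.37, 4.51], [0.17, 1.92], [-2.96, 2.96]. Speed limits (rad/s): [2.39, 2.39, 3.14, 3.14, 3.14, 3.14, 3.14].

## Interface

Orientations are given as a unit quaternion [w, x, y, z].
In Python, from station import get_obs, read_camera, calibration, hand_in, recognise, outline_of, place_of gives the robot as it stands.
- The arm moves only by the tool move_arm, never from a script. Its argument "steps" is a list of rows, each an object with "fingers": the finger opening in mm, from 0 to 85.4; "translation": the shift along the world's x, y, z in mm, a list of three; "turn": the turn about the world's z in rad. In form: [{"fingers": fingers, "translation": [dx, dy, dz], "turn": turn}, ...]. A call has 1 to 10 rows; each row shifts and turns the commanded pose from where the row before left it; what a row does not reach is not made up. A row lasts 1/8 s, in which the tool goes at most 62.5 mm and 10.7 degrees, less where a joint would pass 70% of its speed; a pose out of reach is approached as far as the arm can. A call with a gripper value outside its range is refused whole. The fingers move at their own pace and stop on an object; "newtons" is the grip in N (left out, the last holds). Time passes only in rows, so rows that do not move let the fingers close. It gives the time, the measured TCP pose, the force and the opening at its end, in the units of the state.
- get_obs(): the state, without advancing time (a new reading comes with each control period).
- read_camera(name): name is "scene" or "top" or "wrist"; returns the picture (400x640x3 uint8, blue, green, red); there is no depth.
- calibration(name): a dict with "camera_matrix" (3x3 intrinsics, pixels), "k1" (the pictures are not rectified: a ray, as slopes to the right and down, at radius r is drawn at 1 + k1 r^2 times it, then the intrinsics apply), "rvec" (rotation vector, rad) and "tvec" (3), from world to camera coordinates, as OpenCV has them. Camera axes: x right, y down, z forward; pixel columns grow to the right and rows downward; lengths in m; the calibration is good to about 2 mm. A picture is of the moment at which its call begins: read the wrist's pose just before it. calibration takes no time and is no camera call; for the wrist camera it gives the pose at the moment of the call.
- hand_in(): hands the job in, once; it reports no verdict.
Trained networks look in the newest picture that a camera, given by its name, has taken for a name from the list of things; names that differ only in an ending like _2 or _b are one class to them, and where a whole thing is asked for, a point or a joint stands for the part that bears it (a point fixed in the world has none). Each returns a list of dicts, best first, with "conf" (0 to 1); they miss things now and then, are a little off and sometimes report something else, mostly with a low value. They report only what shows in the picture. A call takes as long as a camera call. They do not tell look-alikes from the thing itself.
- recognise(camera, name): "xy" ([column, row] in pixels, amid what is visible of it).
- outline_of(camera, name): "mask" (400x640 bool, what is visible of it) and "xy" ([column, row] in pixels, amid what is visible of it).
- place_of(camera, name): "xy" ([column, row] in pixels: a listed point, or the origin of a listed thing).
The state is a dict: "t": time; "q": joint angles; "joint_vel": joint speeds; "joint_torque": joint torques, N m; "eef_pos": TCP position; "tool_rot": TCP orientation; "contact_force": force on the tool from outside, world axes, zero at the start; "torque": the same for the moment, N m; "gripper_width": opening from 0.0 (shut) to 1.0 (fully open).
Only numpy, scipy, OpenCV 4.12 (cv2) and the standard library are available. Lean on these libraries where they do the work, as an engineer would, in place of code of your own. Each camera call takes 0.05 s, during which the arm holds its last target.

## Task

On the blue jig a stack of three loose rings (two toothed cogs with a black spacer between) has slid out of line. Without lifting any ring off the stack, push them all home into the vee fence so that their bores line up over the hole in the jig; only then take the red-handled mandrel from the wooden block and lower it (do not drop it) through all three rings into the jig, until its flange rests flat on the top ring, and let go. Leave the bottle, the tin and the other two tools in the block as they are.

Things in the scene. Friction and masses are not known exactly. Their poses are not given: they have to be found in the camera images.
- jig: Blue jig plate fixed to the bench, 195 x 130 x 25 mm thick, with a vertical 35 mm hole and a vee fence on top. Origin: on the hole's axis at bench level. x points from the open loading end into the vee; the plate spans x = -125 to +70 mm, y = +-65 mm. The fence is described under jig_bore.
- jig_bore (a point): Centre of the mouth of the jig's hole, 25 mm above the bench, axes as the jig's. Fence: two slippery white plastic walls 34 mm high (tops 59 mm above the bench), 12 mm thick, 46 mm long, at +-30 degrees to x, symmetrical about x and closing towards +x. A ring touching both walls is centred on the hole within 1 mm. The -x end is open.
- cog_low: Steel toothed cog: ring 80 mm outside diameter, 10 mm thick, plain round bore 34 mm, lying flat, number 1 from the bottom of the stack on the jig. Origin: on the ring's axis at its underside (25 mm above the bench while it lies in the stack); z up. Loose, 0.05 to 0.25 kg; yaw is of no account. Sliding home it may stick a moment: it takes up to about 15 N.
- spacer: Black plastic spacer: ring 80 mm outside diameter, 10 mm thick, plain round bore 34 mm, lying flat, number 2 from the bottom of the stack on the jig. Origin: on the ring's axis at its underside (35 mm above the bench while it lies in the stack); z up. Loose, 0.05 to 0.25 kg; yaw is of no account. Sliding home it may stick a moment: it takes up to about 15 N.
- cog_high: Brass-coloured toothed cog: ring 80 mm outside diameter, 10 mm thick, plain round bore 34 mm, lying flat, number 3 from the bottom of the stack on the jig. Origin: on the ring's axis at its underside (45 mm above the bench while it lies in the stack); z up. Loose, 0.05 to 0.25 kg; yaw is of no account. Sliding home it may stick a moment: it takes up to about 15 N.
- mandrel_handle (a point): Centre of the mandrel's flat red handle, 44 mm along x, 16 mm along y (grip across these flats), 46 mm high, above the flange. The mandrel stands upright in one of the block's holes. This point is 83 mm above the nose and 23 mm above the flange's top; z up along the shaft. Fully seated in the jig it is 86 mm above the bench. About 0.3 kg.
- mandrel_nose (a point): Centre of the flat lower end of the mandrel; axes as the handle's. Above it: a round steel shaft 30.5 mm in diameter, 52 mm long, its nose chamfered 3 mm; then a flange 46 mm in diameter, 8 mm thick. Fully seated the nose is 3 mm above the bench.
- block: Wooden tool block fixed to the bench, 220 mm (x) x 70 mm (y) x 40 mm high, with three holes of 33 mm, 30 mm deep, at x = -70, 0 and +70 mm along its length. Origin: centre of its underside. One hole holds the mandrel, the others the drift and the driver.
- drift: Bystander: dark steel drift with a brass tip, 30 mm in diameter, 97 mm long, standing in the block. Origin: centre of its lower end.
- driver: Bystander: steel driver with a blue handle, 30 mm in diameter, 100 mm long, standing in the block. Origin: centre of its lower end.
- bottle: Bystander: green oil bottle, 52 mm in diameter, 170 mm tall, standing on the bench beyond the work. Origin: centre of its underside.
- tin: Bystander: low yellow grease tin, 60 mm in diameter, 45 mm tall, standing on the bench near the robot. Origin: centre of its underside.
There are look-alikes about, which are no part of the job. What is meant by the cog_high is not pink or purple, and is the larger of those in its own colour.

How it is judged:
By the outcome, as a careful person would: the job done as asked, in the order asked, and still so for the second after the job is handed in, with the robot touching nothing.
It also fails if it takes over 64 s, if anything falls off the work surface, if the arm or the gripper's body presses on something with over 40 N, if the wrist force passes 120 N, or if a joint passes its speed limit or range.

## Working session

There is one attempt and no reset: what is moved stays moved. The work goes in short steps, Python scripts to look and compute and a tool call to move; the robot and the scene stay as the last step left them, time stands still between calls to the robot, and variables do not carry over. Pictures are saved under pics/ and viewed, and the job is handed in when it is done.

Besides the shell and the picture viewer there is one more tool, called as name([rows], argument=value, ...), one row to a line, values as JSON. move_arm: Moves the arm, as the interface text tells. Its arguments: {"type":"object","properties":{"steps":{"type":"array"},"newtons":{"type":"number"}},"required":["steps"]}

```bash
mkdir -p pics; cat > h.py <<'E'
import numpy as np, cv2
from station import *
def ray(cam,xy,cal=None):
    c=cal or calibration(cam); K=np.array(c["camera_matrix"],float); k1=float(c["k1"])
    R=cv2.Rodrigues(np.array(c["rvec"],float))[0]; t=np.array(c["tvec"],float).ravel()
    p=cv2.undistortPoints(np.array([[xy]],float),K,np.array([k1,0,0,0.]))[0,0]
    o=-R.T@t; d=R.T@np.array([p[0],p[1],1.]); return o,d
def atz(cam,xy,z,cal=None):
    o,d=ray(cam,xy,cal); return o+d*(z-o[2])/d[2]
def proj(cam,P,cal=None):
    c=cal or calibration(cam)
    return cv2.projectPoints(np.array(P,float).reshape(-1,1,3),np.array(c["rvec"],float),np.array(c["tvec"],float),np.array(c["camera_matrix"],float),np.array([float(c["k1"]),0,0,0]))[0].reshape(-1,2)
def tri(cs):
    A=np.zeros((3,3));b=np.zeros(3)
    for cam,xy in cs:
        o,d=ray(cam,xy); d/=np.linalg.norm(d); M=np.eye(3)-np.outer(d,d); A+=M;b+=M@o
    return np.linalg.solve(A,b)
E
python3 - <<'E'
from h import *
for c in ["scene","top","wrist"]:
    cv2.imwrite(f"pics/{c}0.png",read_camera(c))
    o,d=ray(c,(320,200)); print(c,o.round(3),d.round(2))
zs=dict(jig=0,jig_bore=.025,cog_low=.025,spacer=.035,cog_high=.045,mandrel_handle=.093,mandrel_nose=.01,block=0,drift=.01,driver=.01,bottle=0,tin=0)
for c in ["scene","top"]:
    for n,z in zs.items():
        try:
            for r in place_of(c,n)[:3]: print(c,n,round(r["conf"],2),np.round(r["xy"],1),atz(c,r["xy"],z).round(4))
        except Exception as e: print(n,e)
o=get_obs(); print(o)
E
```

```text
scene [0.912 0.392 0.817] [-0.36 -0.51 -0.78]
top [ 0.403 -0.106  1.208] [ 0.15  0.02 -0.99]
wrist [ 0.295 -0.611  0.373] [-0.26 -0.09 -0.96]
scene jig 0.57 [293.  186.5] [ 0.5654 -0.2108  0.    ]
scene jig_bore 0.97 [287.4 175.9] [ 0.5696 -0.2245  0.025 ]
scene cog_low 0.44 [302.3 171.8] [ 0.5367 -0.2159  0.025 ]
scene spacer 0.76 [296.3 168. ] [ 0.5459 -0.2249  0.035 ]
scene cog_high 0.91 [254.  151.4] [ 0.5996 -0.3121  0.045 ]
scene cog_high 0.8 [324.4 235. ] [ 0.6016 -0.0412  0.045 ]
scene cog_high 0.69 [295.5 168.1] [ 0.5521 -0.2177  0.045 ]
scene mandrel_handle 0.93 [398.7 292.1] [0.5867 0.1492 0.093 ]
scene mandrel_handle 0.25 [405.2 226.5] [0.4903 0.0547 0.093 ]
scene mandrel_nose 0.76 [391.9 313.2] [0.5868 0.1466 0.01  ]
scene mandrel_nose 0.22 [298.2 166.9] [ 0.5289 -0.2449  0.01  ]
scene block 0.56 [392.1 317. ] [0.5873 0.1494 0.    ]
scene drift 0.94 [423.9 296.4] [0.5175 0.1545 0.01  ]
scene drift 0.65 [393.9 314.3] [0.5852 0.1502 0.01  ]
scene driver 0.79 [358.6 332.5] [0.6578 0.1414 0.01  ]
scene bottle 0.69 [270.8 309.1] [0.7582 0.0113 0.    ]
scene bottle 0.47 [399.8
[... 961 characters left out ...]
t': 1.35, 'q': array([ 1.11485896,  0.47695488,  0.02240029,  1.55542864, -0.01148588,
        1.10931242, -0.0830981 ]), 'joint_vel': array([ 0.00029605, -0.00158119,  0.00027717,  0.00068013, -0.0003962 ,
       -0.00168378, -0.00077413]), 'joint_torque': array([-7.44953377e-04, -5.96329451e+01,  1.60630234e+00, -2.81550425e+01,
        1.25476453e-02,  1.52081055e-03,  4.88332191e-06]), 'eef_pos': array([ 0.23008502, -0.63457531,  0.23132608]), 'tool_rot': array([ 5.64873824e-06,  8.18795707e-01, -5.74085002e-01,  1.13656185e-05]), 'contact_force': array([-0.32607875,  0.64130167,  0.29791355]), 'torque': array([ 0.04068219, -0.05224919, -0.02272834]), 'gripper_width': 1.0077425606784136}
```

```bash
python3 - <<'E'
import cv2
a=cv2.imread("pics/top0.png"); cv2.imwrite("pics/topc.png",cv2.resize(a[130:290,280:480],None,fx=4,fy=4,interpolation=cv2.INTER_CUBIC)[:600])
b=cv2.imread("pics/scene0.png"); cv2.imwrite("pics/scenec.png",cv2.resize(b[100:280,210:430],None,fx=3.3,fy=3.3,interpolation=cv2.INTER_CUBIC)[:600])
E
```

```text
(no output)
```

View pics/top0.png

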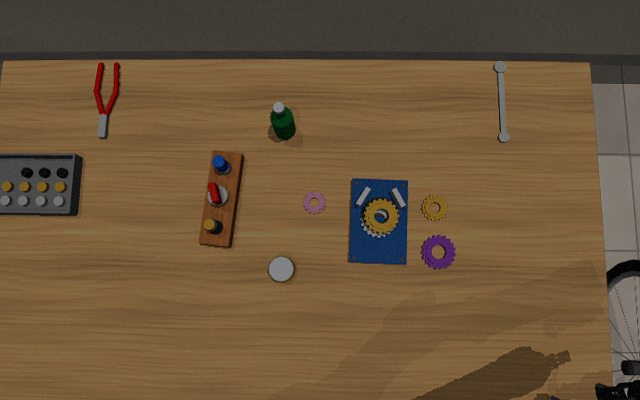

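View pics/scene0.png

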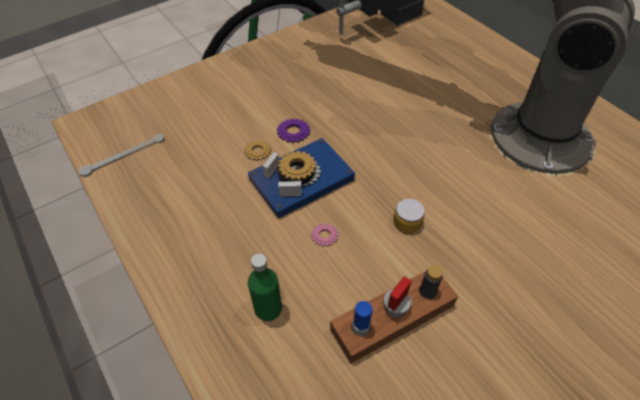

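View pics/topc.png

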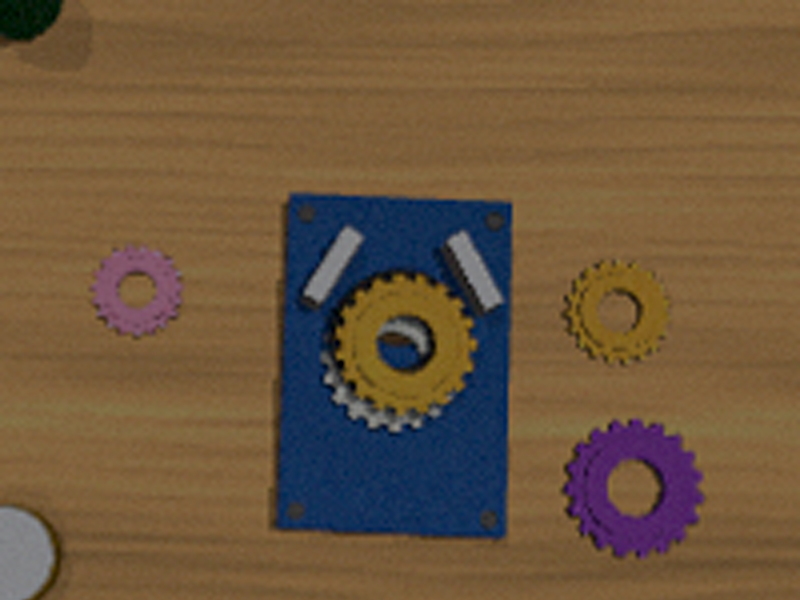

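View pics/scenec.png

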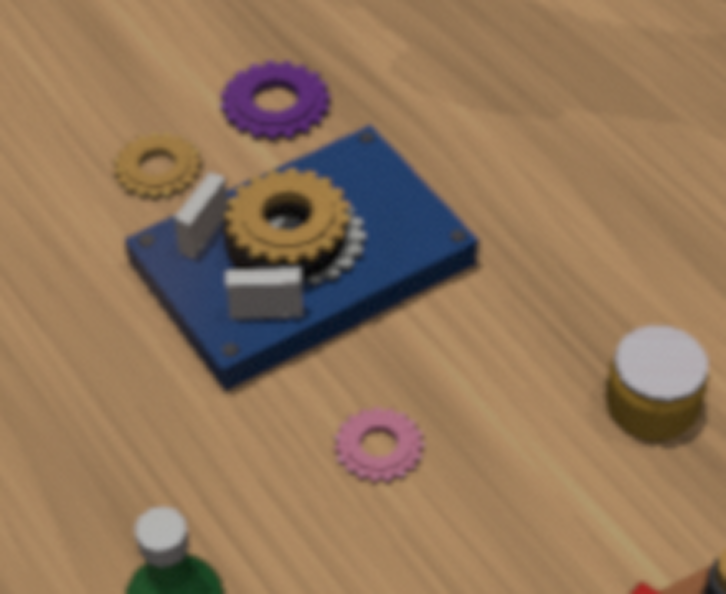

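The stack is at about (381,214) in the top view: brass over black over steel, with steel slid back towards the robot. The mandrel is in the block's middle hole at (217,195). The purple cog, the pink cog and the small yellow cog are look-alikes. Next I measure the jig and handle more precisely.

```bash
python3 - <<'E'
from h import *
for c in ["top","scene"]:
    im=cv2.imread(f"pics/{c}0.png").astype(int); b,g,r=im[...,0],im[...,1],im[...,2]
    m=((b>1.4*g)&(b>2*r)&(b>45)).astype(np.uint8)
    n,l,s,cc=cv2.connectedComponentsWithStats(m); k=1+s[1:,4].argmax(); m=(l==k)
    ys,xs=np.nonzero(m); print(c,s[k])
    P=np.array([atz(c,(x,y),.025)[:2] for x,y in zip(xs,ys)],np.float32)
    R=cv2.minAreaRect(P*1000); print(R); print(cv2.boxPoints(R).round(1).tolist())
    # red handle
    m=((r>2.2*g)&(r>2.2*b)&(r>80)).astype(np.uint8)
    n,l,s,cc=cv2.connectedComponentsWithStats(m)
    for k in range(1,n):
        if s[k,4]>25: print("red",s[k],cc[k].round(1),atz(c,cc[k],.1).round(4))
    u=cv2.resize(im[150:255,190:255].astype(np.uint8) if c=="top" else im[255:345,330:460].astype(np.uint8),None,fx=5.5,fy=5.5,interpolation=cv2.INTER_CUBIC); cv2.imwrite(f"pics/{c}_blk.png",u)
for c in ["scene","top"]:
  for n in ["mandrel_handle","jig_bore"]:
    print(c,n,[(round(q["conf"],2),np.round(q["xy"],1)) for q in place_of(c,n)])
print("tri",tri([("scene",(398.7,292.1)),("top",(216.6,195.3))]),tri([("scene",(287.4,175.9)),("top",(379,204.5))]))
E
```

```text
top [ 349  179   59   85 3090]Traceback (most recent call last):
  File "<stdin>", line 7, in <module>
  File "h.py", line 9, in atz
    o,d=ray(cam,xy,cal); return o+d*(z-o[2])/d[2]
        ~~~^^^^^^^^^^^^
  File "h.py", line 4, in ray
    c=cal or calibration(cam); K=np.array(c["camera_matrix"],float); k1=float(c["k1"])
             ~~~~~~~~~~~^^^^^
ValueError: time passes only in moves, steps and waits
```

```bash
cat > /tmp/e.py <<'E'
s=open('h.py').read()
s=s.replace("def ray(","_C={}\ndef cal_(cam):\n    if cam=='wrist': return calibration(cam)\n    if cam not in _C: _C[cam]=calibration(cam)\n    return _C[cam]\ndef ray(",1).replace("cal or calibration(cam)","cal or cal_(cam)")
open('h.py','w').write(s)
E
python3 /tmp/e.py
python3 - <<'E'
from h import *
for c in ["top","scene"]:
    im=cv2.imread(f"pics/{c}0.png").astype(int); b,g,r=im[...,0],im[...,1],im[...,2]
    m=((b>1.4*g)&(b>2*r)&(b>45)).astype(np.uint8)
    n,l,s,cc=cv2.connectedComponentsWithStats(m); k=1+s[1:,4].argmax(); m=(l==k)
    ys,xs=np.nonzero(m); print(c,s[k])
    P=np.array([atz(c,(x,y),.025)[:2] for x,y in zip(xs,ys)],np.float32)
    R=cv2.minAreaRect(P*1000); print(R); print(cv2.boxPoints(R).round(1).tolist())
    m=((r>2.2*g)&(r>2.2*b)&(r>80)).astype(np.uint8)
    n,l,s,cc=cv2.connectedComponentsWithStats(m)
    for k in range(1,n):
        if s[k,4]>25: print("red",s[k],cc[k].round(1),atz(c,cc[k],.1).round(4))
    u=cv2.resize(im[150:255,190:255].astype(np.uint8) if c=="top" else im[255:345,330:460].astype(np.uint8),None,fx=5.5,fy=5.5,interpolation=cv2.INTER_CUBIC); cv2.imwrite(f"pics/{c}_blk.png",u)
print("tri",tri([("scene",(398.7,292.1)),("top",(216.6,195.3))]),tri([("scene",(287.4,175.9)),("top",(379,204.5))]))
E
```

```text
top [ 349  179   59   85 3090]
((540.906982421875, -215.32479858398438), (129.4103240966797, 194.14366149902344), 88.25526428222656)
[[441.8999938964844, -277.0], [636.0, -283.0], [639.9000244140625, -153.60000610351562], [445.8999938964844, -147.6999969482422]]
red [ 94  62  25  53 485] [105.3  88.6] [0.8293 0.419  0.1   ]
red [208 182  11  20 136] [212.8 191.4] [0.5913 0.1553 0.1   ]
scene [ 267  141   87   72 1840]
((541.9972534179688, -213.81857299804688), (130.92880249023438, 192.88291931152344), 87.92242431640625)
[[443.20001220703125, -275.70001220703125], [636.0, -282.70001220703125], [640.7000122070312, -151.89999389648438], [448.0, -144.89999389648438]]
red [391 277  20  23 229] [400.5 288. ] [0.5826 0.1476 0.1   ]
tri [0.58482874 0.14843122 0.08959032] [ 0.575582   -0.21492263  0.03794787]
```

View pics/top_blk.png

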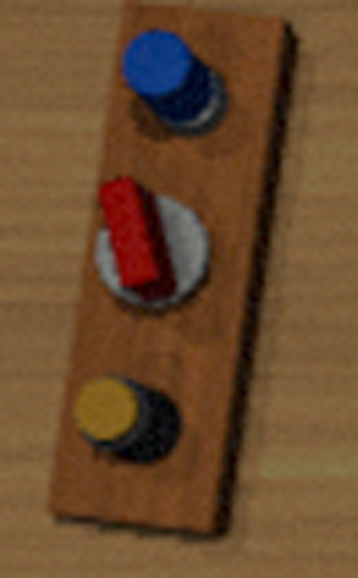

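View pics/scene_blk.png

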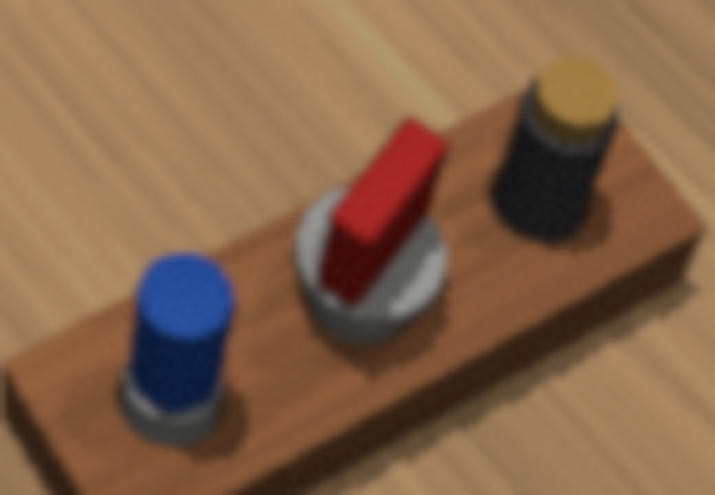

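move_arm([
  {"fingers": 0, "translation": [26, 47, -8], "turn": -0.04},
  {"fingers": 0, "translation": [26, 47, -8], "turn": -0.04},
  {"fingers": 0, "translation": [26, 47, -8], "turn": -0.04},
  {"fingers": 0, "translation": [26, 47, -8], "turn": -0.04},
  {"fingers": 0, "translation": [26, 47, -8], "turn": -0.04},
  {"fingers": 0, "translation": [26, 47, -8], "turn": -0.04},
  {"fingers": 0, "translation": [26, 47, -8], "turn": -0.04},
  {"fingers": 0, "translation": [26, 47, -8], "turn": -0.04},
  {"fingers": 0, "translation": [26, 47, -8], "turn": -0.04},
  {"fingers": 0, "translation": [0, 0, 0], "turn": -0.02},
])

```text
t: 2.6
eef_pos: [0.4662, -0.2068, 0.1591]
tool_rot: [0.001, -0.698, 0.716, 0.0]
contact_force: [-0.7, 0.0, -0.0]
gripper_width: -0.005
```

```bash
python3 - <<'E'
from h import *
im=read_camera("wrist"); cv2.imwrite("pics/w1.png",im)
zs=dict(jig=0,jig_bore=.025,cog_low=.025,spacer=.035,cog_high=.045)
cal=calibration("wrist")
for n,z in zs.items():
    for r in place_of("wrist",n)[:3]: print(n,round(r["conf"],2),np.round(r["xy"],1),atz("wrist",r["xy"],z,cal).round(4))
E
```

```text
cog_high 0.96 [156.1  57.6] [ 0.5773 -0.0873  0.045 ]
cog_high 0.61 [478.8  60.9] [ 0.5676 -0.3329  0.045 ]
cog_high 0.57 [476.  171.1] [ 0.4821 -0.3387  0.045 ]
```

View pics/w1.png

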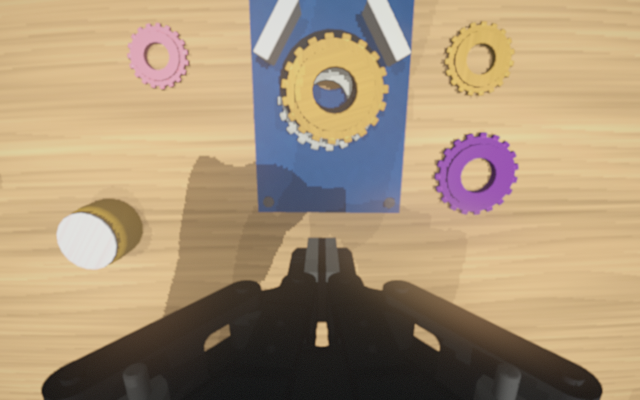

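The wrist view shows the stack at (333,90) between the walls, steel sticking out to the lower left. The closed fingers are in line with the plate.

```bash
python3 - <<'E'
from h import *
cal=calibration("wrist")
def w(p,z): return (atz("wrist",p,z,cal)[:2]*1000).round(1)
print("brass top",w((334,90),.055)); print("rear corners",w((259,212),.025),w((400,212),.025))
print("edges at row 60/100",w((251,60),.025),w((409,60),.025))
print("wall tips", w((254,50),.059),w((272,61),.059),w((411,53),.059),w((392,62),.059))
print("low rear", w((310,150),.035))
print("finger tip", w((322,240),.159))
print(get_obs()["eef_pos"])
E
```

```text
brass top [ 546.7 -225.7]
rear corners [ 444.2 -155.3] [ 439.6 -285.1]
edges at row 60/100 [ 574.4 -159.9] [ 570.  -288.8]
wall tips [ 575.8 -169.5] [ 568.  -181.8] [ 570.1 -281.1] [ 564.4 -267.6]
low rear [ 500.5 -205.2]
finger tip [ 471.7 -213.9]
[ 0.46346574 -0.2130758   0.15946858]
```

move_arm([
  {"fingers": 0, "translation": [0, 0, -40], "turn": 0},
  {"fingers": 0, "translation": [0, 0, -40], "turn": 0},
  {"fingers": 0, "translation": [0, 0, -30], "turn": 0},
  {"fingers": 0, "translation": [0, 0, -15], "turn": 0},
  {"fingers": 0, "translation": [0, 0, -5], "turn": 0},
  {"fingers": 0, "translation": [0, 0, 0], "turn": 0},
  {"fingers": 0, "translation": [0, 0, 0], "turn": 0},
])

```text
t: 3.78
eef_pos: [0.4648, -0.212, 0.0303]
tool_rot: [0.0, -0.696, 0.718, -0.001]
contact_force: [-0.2, -0.3, 0.4]
gripper_width: -0.005
```

```bash
python3 - <<'E'
from h import *
im=read_camera("wrist"); cv2.imwrite("pics/w2.png",im)
o=get_obs(); print(o["eef_pos"],o["contact_force"])
E
```

```text
[ 0.46475864 -0.21189499  0.03024556] [ 0.31461119  0.14047371 -0.16921025]
```

View pics/w2.png

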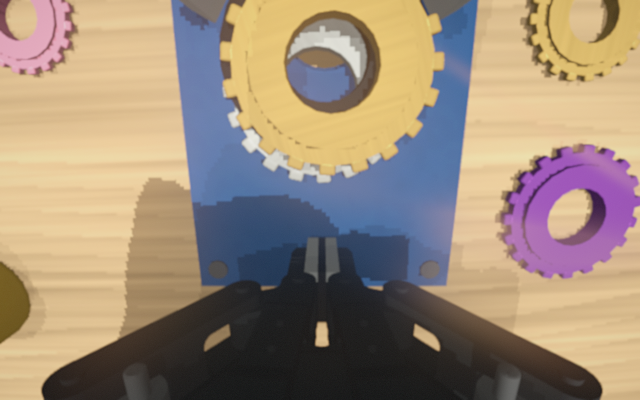

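move_arm([
  {"fingers": 0, "translation": [6, 0, -1.5], "turn": 0},
  {"fingers": 0, "translation": [6, 0, 0], "turn": 0},
  {"fingers": 0, "translation": [4, -0.5, 0], "turn": 0},
  {"fingers": 0, "translation": [4, 0, 0], "turn": 0},
  {"fingers": 0, "translation": [4, -0.5, 0], "turn": 0},
  {"fingers": 0, "translation": [3, 0, 0], "turn": 0},
  {"fingers": 0, "translation": [3, 0, 0], "turn": 0},
  {"fingers": 0, "translation": [3, 0, 0], "turn": 0},
  {"fingers": 0, "translation": [3, 0, 0], "turn": 0},
])

```text
t: 4.95
eef_pos: [0.5001, -0.2125, 0.0276]
tool_rot: [-0.0, -0.696, 0.718, 0.0]
contact_force: [-1.5, 0.3, -1.1]
gripper_width: 0.002
```

move_arm([
  {"fingers": 0, "translation": [3, -0.5, 0], "turn": 0},
  {"fingers": 0, "translation": [3, 0, 0], "turn": 0},
  {"fingers": 0, "translation": [3, -0.5, 0], "turn": 0},
  {"fingers": 0, "translation": [2, 0, 0], "turn": 0},
])

```text
t: 5.45
eef_pos: [0.5108, -0.2136, 0.0277]
tool_rot: [-0.0, -0.696, 0.718, 0.0]
contact_force: [-3.5, 0.9, -0.1]
gripper_width: 0.004
```

```bash
python3 - <<'E'
from h import *
im=read_camera("wrist"); cv2.imwrite("pics/w3.png",im)
o=get_obs(); print(o["eef_pos"],o["contact_force"])
E
```

```text
[ 0.51128309 -0.21361945  0.02775657] [-1.83792546 -0.32761381 -1.36641305]
```

View pics/w3.png

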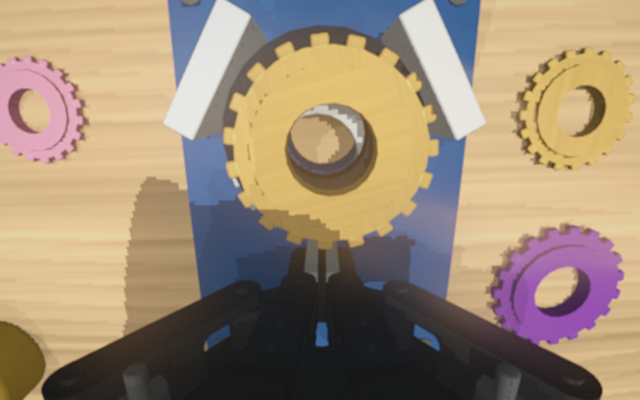

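The fingers are against the stack's rear at (325,245). The rings still have some way to go to the walls, so I keep pushing gently.

move_arm([
  {"fingers": 0, "translation": [2, 0, 0], "turn": 0},
  {"fingers": 0, "translation": [2, 0, 0], "turn": 0},
  {"fingers": 0, "translation": [2, -0.5, 0], "turn": 0},
  {"fingers": 0, "translation": [2, 0, 0], "turn": 0},
])

```text
t: 6.0
eef_pos: [0.5148, -0.2137, 0.0274]
tool_rot: [-0.003, -0.695, 0.719, 0.003]
contact_force: [-16.3, 1.7, 12.8]
gripper_width: 0.005
```

move_arm([
  {"fingers": 0, "translation": [1, 0, 0], "turn": 0},
  {"fingers": 0, "translation": [1, 0, 0], "turn": 0},
])

```text
t: 6.25
eef_pos: [0.515, -0.2138, 0.0272]
tool_rot: [-0.004, -0.695, 0.719, 0.005]
contact_force: [-19.1, 1.7, 15.0]
gripper_width: 0.0
```

```bash
python3 - <<'E'
from h import *
im=read_camera("wrist"); cv2.imwrite("pics/w4.png",im)
o=get_obs(); print(o["eef_pos"],o["contact_force"])
E
```

```text
[ 0.51508204 -0.21380321  0.02717004] [-17.04246365   1.88060246  14.20433553]
```

View pics/w4.png

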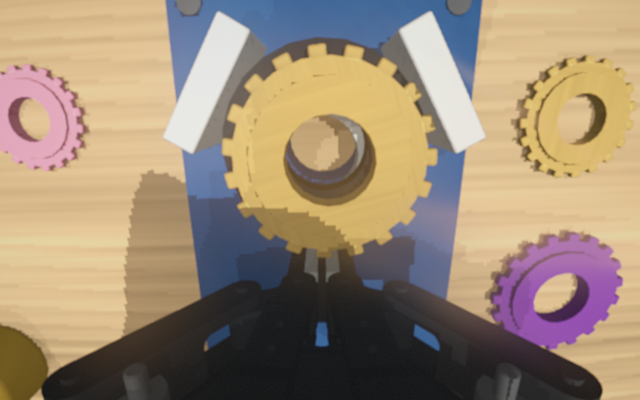

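move_arm([
  {"fingers": 0, "translation": [2, 0, 0.5], "turn": 0},
  {"fingers": 0, "translation": [2, 0, 0], "turn": 0},
  {"fingers": 0, "translation": [0, 0, 0], "turn": 0},
])

```text
t: 6.68
eef_pos: [0.5188, -0.2148, 0.0272]
tool_rot: [-0.004, -0.695, 0.719, 0.004]
contact_force: [-16.7, -0.5, 7.6]
gripper_width: 0.004
```

move_arm([
  {"fingers": 0, "translation": [2, 0, 0.5], "turn": 0},
  {"fingers": 0, "translation": [2, 0, 0], "turn": 0},
  {"fingers": 0, "translation": [0, 0, 0], "turn": 0},
])

```text
t: 7.05
eef_pos: [0.5188, -0.2148, 0.0272]
tool_rot: [-0.006, -0.695, 0.719, 0.007]
contact_force: [-27.0, 0.5, 15.6]
gripper_width: -0.001
```

```bash
python3 - <<'E'
from h import *
im=read_camera("wrist"); cv2.imwrite("pics/w5.png",im)
im=read_camera("scene");cv2.imwrite("pics/s5.png",cv2.resize(im[110:230,220:380],None,fx=5,fy=5,interpolation=cv2.INTER_CUBIC))
o=get_obs(); print(o["eef_pos"],o["contact_force"])
E
```

```text
[ 0.51875206 -0.21478437  0.02716873] [-26.25754153   0.73883755  15.13488769]
```

View pics/w5.png

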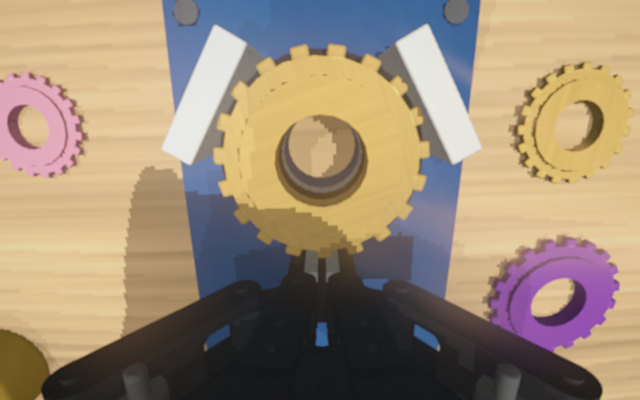

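View pics/s5.png

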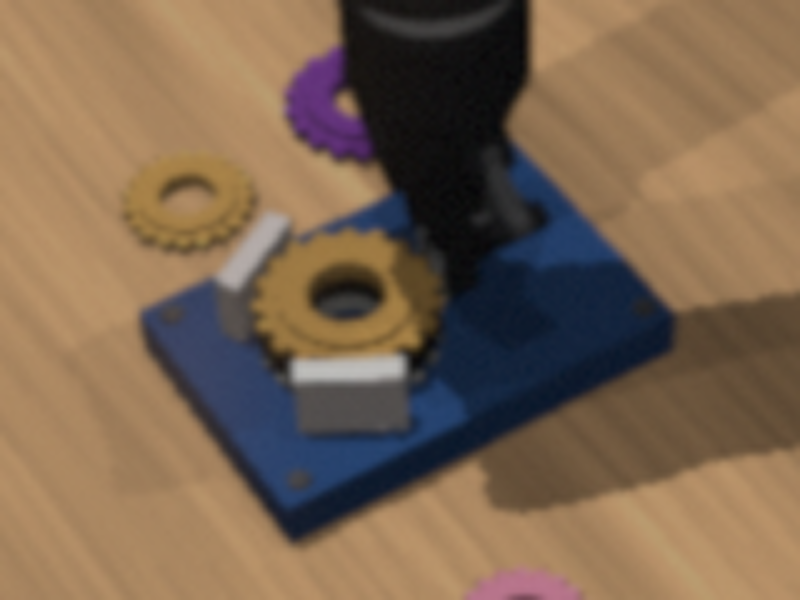

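move_arm([
  {"fingers": 0, "translation": [2, 0, 0.5], "turn": 0},
  {"fingers": 0, "translation": [2, 0, 0], "turn": 0},
  {"fingers": 0, "translation": [0, 0, 0], "turn": 0},
])

```text
t: 7.52
eef_pos: [0.5188, -0.2148, 0.0271]
tool_rot: [-0.009, -0.694, 0.72, 0.01]
contact_force: [-35.6, 0.6, 23.1]
gripper_width: 0.0
```

move_arm([
  {"fingers": 0, "translation": [-14, 0, 0], "turn": 0},
  {"fingers": 0, "translation": [-14, 0, 0], "turn": 0},
  {"fingers": 0, "translation": [-20, 0, 0], "turn": 0},
  {"fingers": 0, "translation": [0, 0, 0], "turn": 0},
  {"fingers": 0, "translation": [-10, 0, 40], "turn": 0},
  {"fingers": 0, "translation": [-10, 0, 40], "turn": 0},
  {"fingers": 0, "translation": [0, 0, 40], "turn": 0},
  {"fingers": 0, "translation": [0, 0, 10], "turn": 0},
  {"fingers": 0, "translation": [0, 0, 0], "turn": 0},
  {"fingers": 0, "translation": [0, 0, 0], "turn": 0},
])

```text
t: 8.78
eef_pos: [0.4648, -0.2137, 0.1581]
tool_rot: [-0.0, -0.696, 0.718, 0.001]
contact_force: [0.2, 0.2, -0.1]
gripper_width: -0.003
```

```bash
python3 - <<'E'
from h import *
cal=calibration("wrist")
im=read_camera("wrist"); cv2.imwrite("pics/w6.png",im)
o=get_obs(); print(o["eef_pos"],o["contact_force"])
cv2.imwrite("pics/w6c.png",cv2.resize(im[0:150,210:450],None,fx=3.3,fy=3.3,interpolation=cv2.INTER_CUBIC))
t=read_camera("top"); cv2.imwrite("pics/t6.png",t); cv2.imwrite("pics/t6c.png",cv2.resize(t[160:280,330:430],None,fx=5,fy=5,interpolation=cv2.INTER_CUBIC))
import pickle; pickle.dump(cal,open("cal6.pkl","wb"))
E
```

```text
[ 0.46453105 -0.21368953  0.15795181] [0.1553862  0.23393322 0.19455002]
```

View pics/w6c.png

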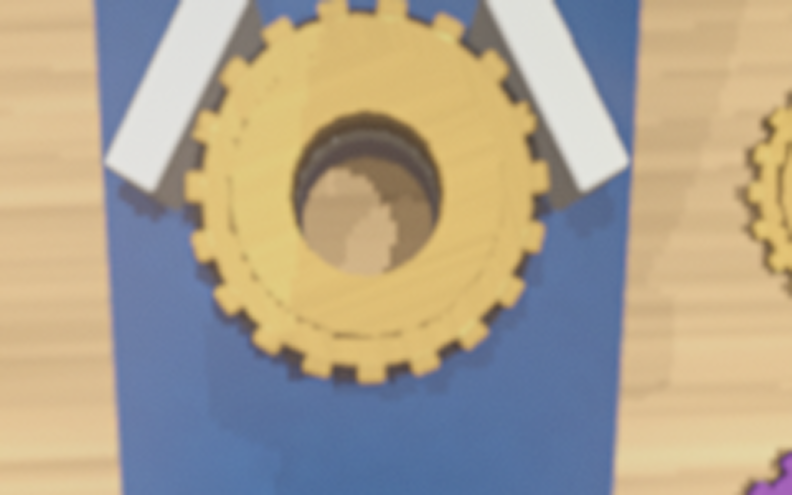

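View pics/t6c.png

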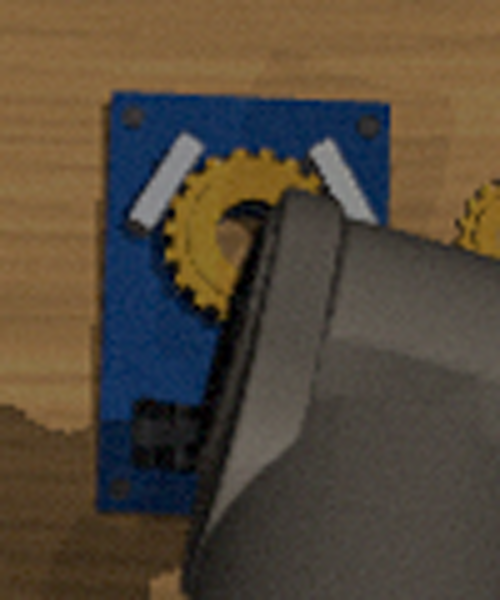

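```bash
python3 - <<'E'
from h import *
import pickle
cal=pickle.load(open("cal6.pkl","rb"))
def w(p,z): return (atz("wrist",(p[0]/3.3+210-.35,p[1]/3.3-.35),z,cal)[:2]*1000).round(1)
print("bore L R T B",[w(p,.055).tolist() for p in [(293,193),(442,193),(367,112),(367,276)]])
print("outer L R B",[w(p,.055).tolist() for p in [(185,190),(548,187),(370,383)]])
print("edges",w((107,250),.025),w((629,250),.025))
im=cv2.imread("pics/w6.png").astype(int);b,g,r=im[...,0],im[...,1],im[...,2]
m=((b>1.3*g)&(b>1.6*r)); ys,xs=np.nonzero(m&(np.arange(400)[:,None]<215)&(np.arange(640)[None,:]>220)&(np.arange(640)[None,:]<430))
P=np.array([atz("wrist",(x,y),.025,cal)[:2] for x,y in zip(xs,ys)],np.float32)*1000
print(cv2.minAreaRect(P), cv2.boxPoints(cv2.minAreaRect(P)).round(1).tolist())
E
```

```text
bore L R T B [[570.6, -200.9], [569.5, -233.4], [586.3, -217.5], [552.8, -216.4]]
outer L R B [[572.1, -177.3], [570.1, -256.5], [529.6, -216.4]]
edges [ 563.5 -152.1] [ 559.3 -281.8]
((531.9163818359375, -216.02218627929688), (127.08055877685547, 170.83486938476562), 88.13948822021484) [[444.5, -276.79998779296875], [615.2000122070312, -282.29998779296875], [619.4000244140625, -155.3000030517578], [448.6000061035156, -149.6999969482422]]
```

View pics/w6.png

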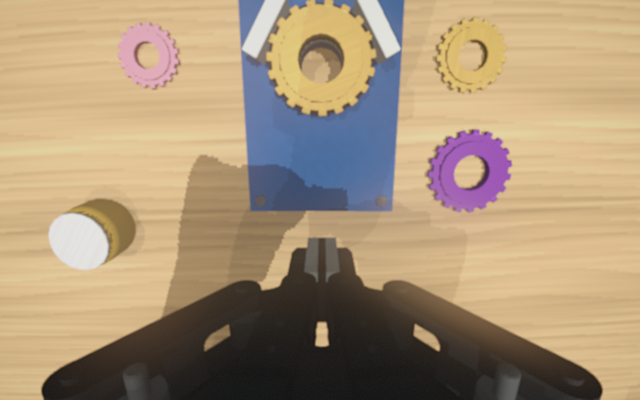

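Pushed home: the wrist view shows the bores concentric with bench wood visible through them, and brass's bore at (569.8, -217.0) mm agrees with the jig's hole. Now the mandrel.

move_arm([
  {"fingers": 85, "translation": [4, 39, 15], "turn": 0.03},
  {"fingers": 85, "translation": [4, 39, 15], "turn": 0.03},
  {"fingers": 85, "translation": [4, 39, 15], "turn": 0.03},
  {"fingers": 85, "translation": [4, 39, 15], "turn": 0.03},
  {"fingers": 85, "translation": [4, 39, 15], "turn": 0.03},
  {"fingers": 85, "translation": [4, 39, 0], "turn": 0.03},
  {"fingers": 85, "translation": [4, 39, 0], "turn": 0.03},
  {"fingers": 85, "translation": [4, 39, 0], "turn": 0.03},
  {"fingers": 85, "translation": [4, 39, 0], "turn": 0.04},
  {"fingers": 85, "translation": [0, 0, 0], "turn": 0},
])

```text
t: 10.12
eef_pos: [0.5005, 0.1406, 0.2334]
tool_rot: [-0.0, 0.791, -0.612, -0.001]
contact_force: [-0.3, -0.8, -0.4]
gripper_width: 0.996
```

move_arm([
  {"fingers": 85, "translation": [0, 0, 0], "turn": 0},
  {"fingers": 85, "translation": [0, 0, 0], "turn": 0},
])

```text
t: 10.38
eef_pos: [0.501, 0.1354, 0.2339]
tool_rot: [0.001, 0.788, -0.615, -0.0]
contact_force: [0.4, 0.8, 0.5]
gripper_width: 0.996
```

```bash
python3 - <<'E'
from h import *
cal=calibration("wrist")
im=read_camera("wrist"); cv2.imwrite("pics/w7.png",im)
import pickle; pickle.dump(cal,open("cal7.pkl","wb"))
o=get_obs(); print(o["eef_pos"],o["tool_rot"].round(3))
for r in place_of("wrist","mandrel_handle"): print(r,atz("wrist",r["xy"],.093,cal))
b,g,r=[im[...,i].astype(int) for i in range(3)]
m=((r>2*g)&(r>2*b)&(r>60)).astype(np.uint8); n,l,s,cc=cv2.connectedComponentsWithStats(m); print(s[1:][s[1:,4]>100])
t=read_camera("top"); cv2.imwrite("pics/t7c.png",cv2.resize(t[150:290,310:450],None,fx=4,fy=4,interpolation=cv2.INTER_CUBIC))
E
```

```text
[0.50107336 0.13553508 0.23401884] [ 0.     0.788 -0.615 -0.   ]
{'xy': [325.1, 82.0], 'conf': 0.55} [0.59106917 0.1541402  0.093     ]
[[ 318   53   20   58 1051]]
```

View pics/w7.png

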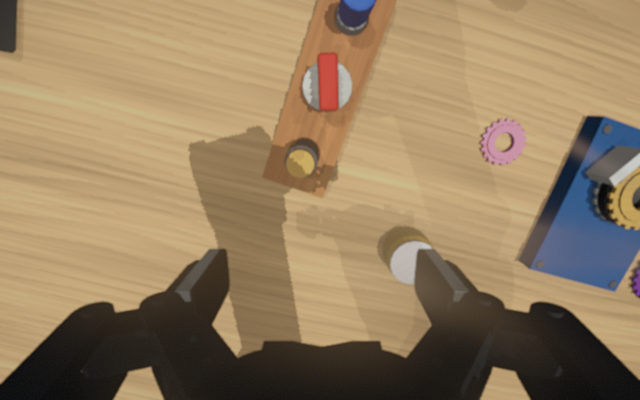

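View pics/t7c.png

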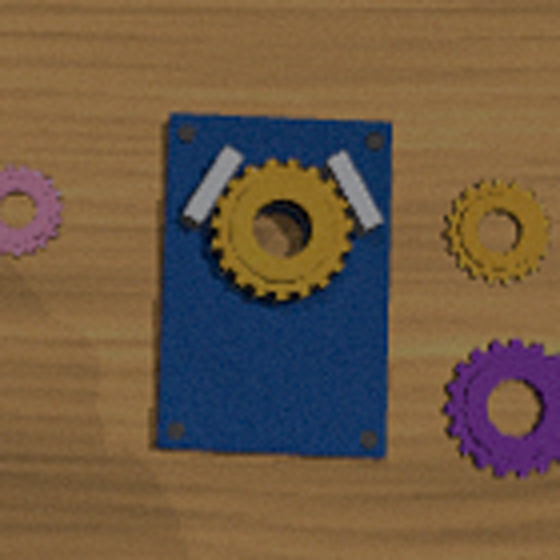

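```bash
python3 - <<'E'
from h import *
import pickle
cal=pickle.load(open("cal7.pkl","rb"))
im=cv2.imread("pics/w7.png"); b,g,r=[im[...,i].astype(int) for i in range(3)]
for th in (60,140):
  m=((r>2*g)&(r>2*b)&(r>th)); ys,xs=np.nonzero(m)
  P=np.array([atz("wrist",(x,y),.116,cal)[:2] for x,y in zip(xs,ys)],np.float32)*1000
  print(len(P),cv2.minAreaRect(P))
cv2.imwrite("pics/w7c.png",cv2.resize(im[35:125,280:380],None,fx=6,fy=6,interpolation=cv2.INTER_CUBIC))
print("flange",[atz("wrist",p,.07,cal).round(4).tolist() for p in [(302,87),(352,85),(327,62),(327,110)]])
print("brass top cam",atz("top",(380.6,207.1),.055))
E
```

```text
1051 ((589.7766723632812, 151.94912719726562), (42.325714111328125, 14.306624412536621), 16.22795295715332)
1051 ((589.7766723632812, 151.94912719726562), (42.325714111328125, 14.306624412536621), 16.22795295715332)
flange [[0.5835, 0.1738, 0.07], [0.5964, 0.1298, 0.07], [0.61, 0.1569, 0.07], [0.5693, 0.1465, 0.07]]
brass top cam [ 0.5676355  -0.21731377  0.055     ]
```

View pics/w7c.png

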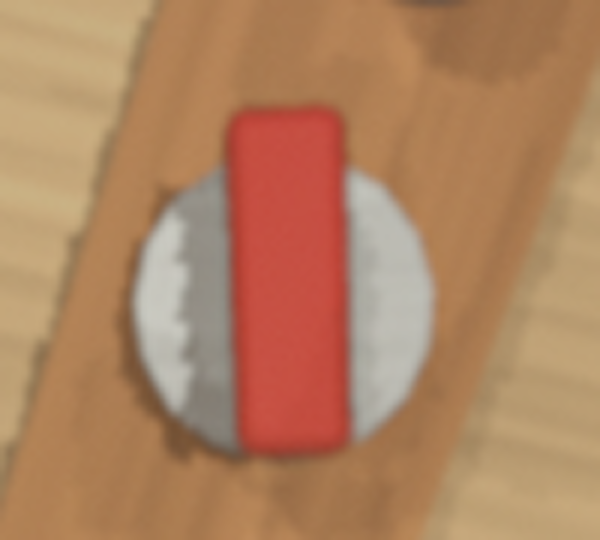

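The red handle's top is centred at (589.8, 151.9) mm at 16° yaw, and the flange centre agrees. The top camera puts brass's bore at (567.6, -217.3).

move_arm([
  {"fingers": 85, "translation": [30, 5.5, 0], "turn": 0.038},
  {"fingers": 85, "translation": [30, 5.5, 0], "turn": 0},
  {"fingers": 85, "translation": [28.7, 5.4, 0], "turn": 0},
  {"fingers": 85, "translation": [0, 0, -30], "turn": 0},
  {"fingers": 60, "translation": [0, 0, -40], "turn": 0},
  {"fingers": 60, "translation": [0, 0, -20], "turn": 0},
  {"fingers": 60, "translation": [0, 0, 0], "turn": 0},
  {"fingers": 60, "translation": [0, 0, 0], "turn": 0},
])

```text
t: 11.52
eef_pos: [0.5907, 0.1536, 0.1458]
tool_rot: [-0.001, 0.801, -0.599, 0.001]
contact_force: [0.3, 0.1, 0.0]
gripper_width: 0.703
```

```bash
python3 - <<'E'
from h import *
im=read_camera("wrist"); cv2.imwrite("pics/w8.png",im)
o=get_obs(); print(o["eef_pos"],o["tool_rot"].round(3),o["contact_force"])
E
```

```text
[0.59088807 0.153664   0.1460262 ] [-0.001  0.801 -0.599  0.001] [-0.56765654 -0.36374122 -0.17893244]
```

View pics/w8.png

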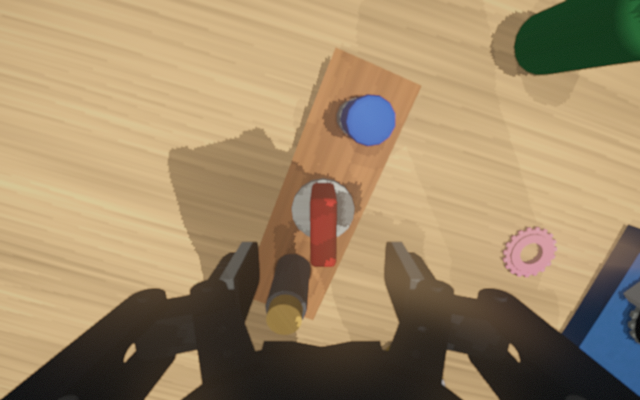

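move_arm([
  {"fingers": 60, "translation": [-1, -1.7, -30], "turn": 0},
  {"fingers": 60, "translation": [0, 0, -25], "turn": 0},
  {"fingers": 60, "translation": [0, 0, -12], "turn": 0},
  {"fingers": 60, "translation": [0, 0, 0], "turn": 0},
  {"fingers": 60, "translation": [0, 0, 0], "turn": 0},
])

```text
t: 12.2
eef_pos: [0.5897, 0.152, 0.0786]
tool_rot: [-0.001, 0.801, -0.599, 0.001]
contact_force: [0.2, 0.6, -0.2]
gripper_width: 0.702
```

move_arm([
  {"fingers": 30, "translation": [0, 0, 0], "turn": 0},
  {"fingers": 18, "translation": [0, 0, 0], "turn": 0},
  {"fingers": 5, "translation": [0, 0, 0], "turn": 0},
  {"fingers": 5, "translation": [0, 0, 0], "turn": 0},
  {"fingers": 5, "translation": [0, 0, 0], "turn": 0},
  {"fingers": 5, "translation": [0, 0, 0], "turn": 0},
  {"fingers": 5, "translation": [0, 0, 0], "turn": 0},
  {"fingers": 5, "translation": [0, 0, 0], "turn": 0},
], newtons=60)

```text
t: 13.2
eef_pos: [0.5892, 0.1518, 0.0778]
tool_rot: [-0.0, 0.801, -0.599, 0.0]
contact_force: [-0.2, 0.4, 5.9]
gripper_width: 0.181
```

```bash
python3 - <<'E'
from h import *
im=read_camera("wrist"); cv2.imwrite("pics/w9.png",im)
o=get_obs(); print(o["eef_pos"],o["tool_rot"].round(3),o["contact_force"],o["gripper_width"])
E
```

```text
[0.58916279 0.15181589 0.07786216] [-0.     0.801 -0.599  0.   ] [-1.33606468 -1.11672847  5.18364752] 0.1779094873501891
```

View pics/w9.png

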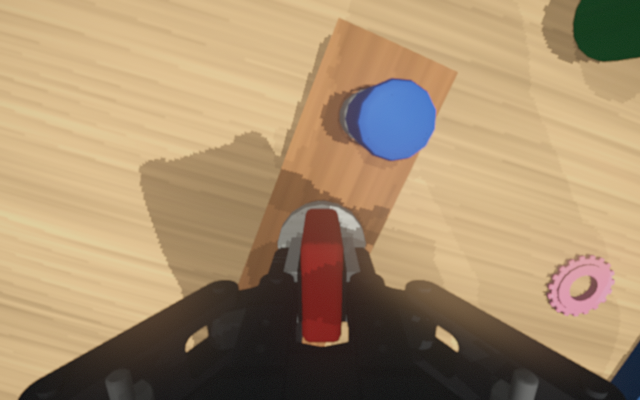

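move_arm([
  {"fingers": 5, "translation": [0, 0, 8], "turn": 0},
  {"fingers": 5, "translation": [0, 0, 15], "turn": 0},
  {"fingers": 5, "translation": [0, 0, 20], "turn": 0},
  {"fingers": 5, "translation": [0, 0, 20], "turn": 0},
  {"fingers": 5, "translation": [0, 0, 20], "turn": 0},
  {"fingers": 5, "translation": [0, 0, 5], "turn": 0},
  {"fingers": 5, "translation": [0, 0, 0], "turn": 0},
])

```text
t: 14.12
eef_pos: [0.5888, 0.1515, 0.1658]
tool_rot: [-0.0, 0.801, -0.599, 0.0]
contact_force: [0.6, -0.8, -3.8]
gripper_width: 0.182
```

move_arm([
  {"fingers": 5, "translation": [-2, -20, 0], "turn": 0},
  {"fingers": 5, "translation": [-2, -35, 0], "turn": 0},
  {"fingers": 5, "translation": [-2, -40, 0], "turn": 0},
  {"fingers": 5, "translation": [-2, -40, 0], "turn": 0},
  {"fingers": 5, "translation": [-2, -40, 0], "turn": 0},
  {"fingers": 5, "translation": [-2, -40, 0], "turn": 0},
  {"fingers": 5, "translation": [-2, -40, 0], "turn": 0},
  {"fingers": 5, "translation": [-2, -40, 0], "turn": 0},
  {"fingers": 5, "translation": [-2, -35, 0], "turn": 0},
  {"fingers": 5, "translation": [-2, -24, 0], "turn": 0},
])

```text
t: 15.38
eef_pos: [0.5666, -0.2063, 0.1642]
tool_rot: [0.001, 0.8, -0.601, -0.001]
contact_force: [-0.3, 0.2, -3.1]
gripper_width: 0.181
```

move_arm([
  {"fingers": 5, "translation": [0, -15, 0], "turn": 0},
  {"fingers": 5, "translation": [0, 0, 0], "turn": 0},
  {"fingers": 5, "translation": [0, 0, 0], "turn": 0},
  {"fingers": 5, "translation": [0, 0, 0], "turn": 0},
])

```text
t: 15.88
eef_pos: [0.569, -0.2158, 0.1653]
tool_rot: [-0.0, 0.801, -0.598, -0.0]
contact_force: [0.1, 0.0, -3.1]
gripper_width: 0.178
```

```bash
python3 - <<'E'
from h import *
cal=calibration("wrist"); import pickle; pickle.dump(cal,open("cal10.pkl","wb"))
im=read_camera("wrist"); cv2.imwrite("pics/w10.png",im)
o=get_obs(); print(o["eef_pos"],o["tool_rot"].round(3),o["contact_force"],o["gripper_width"])
s=read_camera("scene"); cv2.imwrite("pics/s10.png",s); cv2.imwrite("pics/s10c.png",cv2.resize(s[80:220,220:360],None,fx=4.2,fy=4.2,interpolation=cv2.INTER_CUBIC))
t=read_camera("top"); cv2.imwrite("pics/t10.png",t)
for n in ["mandrel_nose","mandrel_handle","jig_bore","cog_high"]:
  for c in ["scene","wrist"]:
    print(n,c,[(round(q["conf"],2),q["xy"]) for q in place_of(c,n)])
E
```

```text
[ 0.56903896 -0.21604846  0.16534344] [-0.     0.801 -0.598 -0.   ] [ 0.07854069 -0.18658454 -3.20529631] 0.1779729178498079
mandrel_nose scene [(0.79, [288.4, 153.6]), (0.46, [284.9, 170.3])]
mandrel_nose wrist [(0.84, [322.4, 212.8])]
mandrel_handle scene [(0.91, [287.7, 123.5])]
mandrel_handle wrist [(0.57, [316.3, 266.7])]
jig_bore scene [(0.85, [288.2, 178.5])]
jig_bore wrist []
cog_high scene [(0.88, [253.4, 150.2]), (0.84, [290.3, 171.3]), (0.66, [323.2, 237.7]), (0.63, [268.5, 305.9]), (0.56, [296.4, 130.7])]
cog_high wrist [(0.97, [173.4, 120.5]), (0.83, [446.9, 209.5])]
```

View pics/w10.png

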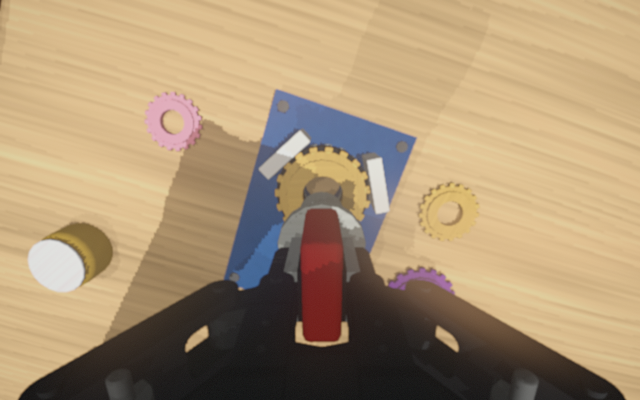

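View pics/s10c.png

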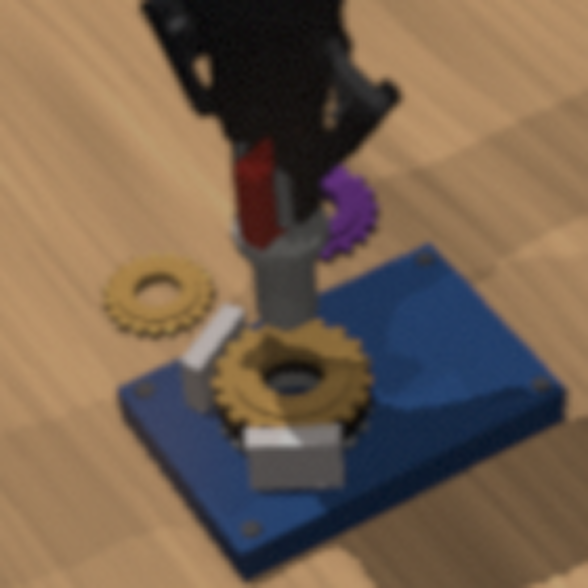

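```bash
cat > ov.py <<'E'
from h import *
import pickle,sys
def circ(c,z,r,n=72):
    a=np.linspace(0,2*np.pi,n); return np.c_[c[0]+r*np.cos(a),c[1]+r*np.sin(a),np.full(n,z)]
def overlay(imgf,cam,cal,crop,f,items,out):
    im=cv2.imread(imgf); x0,x1,y0,y1=crop
    u=cv2.resize(im[y0:y1,x0:x1],None,fx=f,fy=f,interpolation=cv2.INTER_CUBIC)
    for P,col in items:
        q=(proj(cam,P,cal)-[x0,y0]+.5)*f-.5
        cv2.polylines(u,[np.round(q*8).astype(np.int32)],False,col,1,cv2.LINE_AA,3)
    cv2.imwrite(out,u)
E
python3 - <<'E'
from ov import *
T=np.array([.569,-.216]); nz=.1653-.0778+.010; B=np.array([.5690,-.2171])
items=[(circ(T,nz,.01525-.003),(0,0,255)),(circ(T,nz+.003,.01525),(0,255,0)),(circ(T,nz+.052,.023),(0,255,0)),(circ(T,nz+.060,.023),(0,255,0)),(circ(B,.055,.017),(255,0,255)),(circ(B,.055,.04),(255,0,255))]
cal=pickle.load(open("cal10.pkl","rb"))
overlay("pics/s10.png","scene",None,(250,330,110,200),6.5,items,"pics/ov_s.png")
overlay("pics/w10.png","wrist",cal,(250,400,130,280),4,items,"pics/ov_w.png")
E
```

```text
(no output)
```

View pics/ov_s.png

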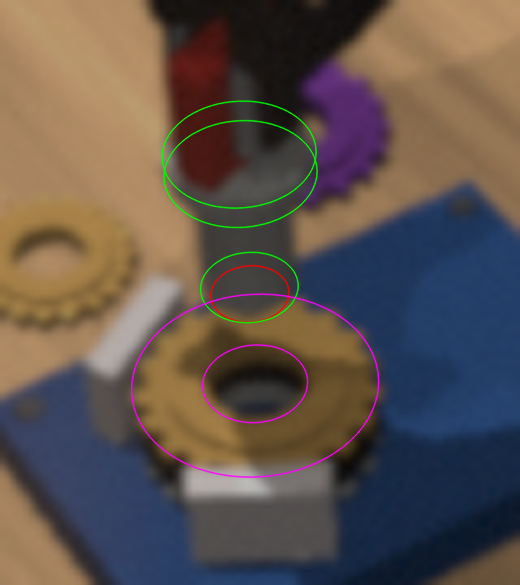

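View pics/ov_w.png

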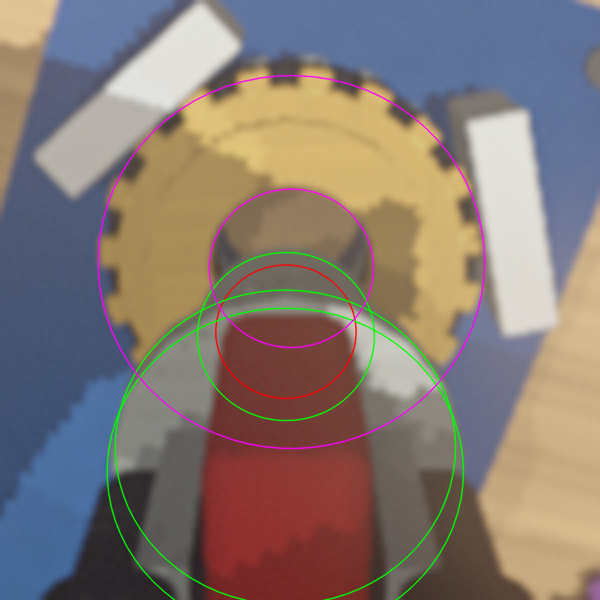

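```bash
python3 - <<'E'
from ov import *
cal=pickle.load(open("cal10.pkl","rb")); print(ray("wrist",(320,200),cal)[0])
cal6=pickle.load(open("cal6.pkl","rb")); print(ray("wrist",(320,200),cal6)[0])
B=np.array([.5690,-.2171])
it=[(circ(B,.055,.017),(255,0,255)),(circ(B,.055,.04),(255,0,255))]
overlay("pics/w10.png","wrist",cal,(265,385,135,225),6.5,it,"pics/ov_w2.png")
overlay("pics/w6.png","wrist",cal6,(260,385,0,120),5,it,"pics/ov_w6.png")
E
```

```text
[ 0.63557346 -0.19667164  0.30758647]
[ 0.53430511 -0.21628764  0.30027963]
```

View pics/ov_w2.png

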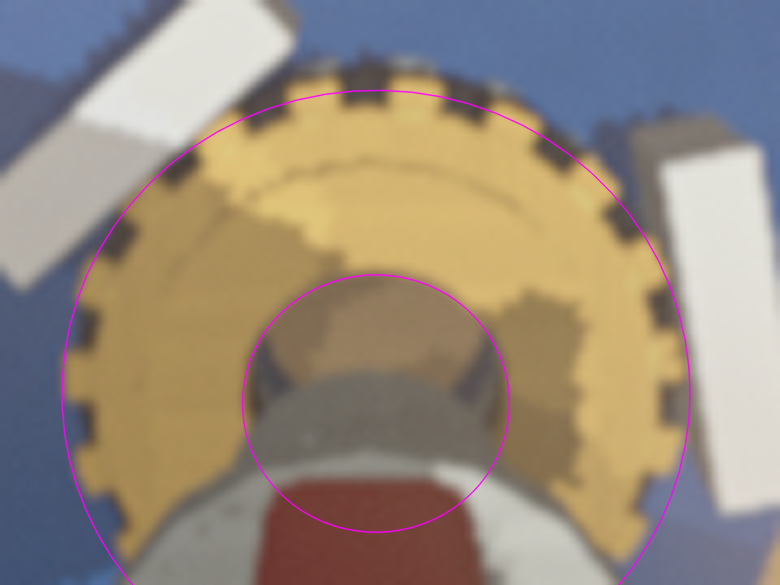

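View pics/ov_w6.png

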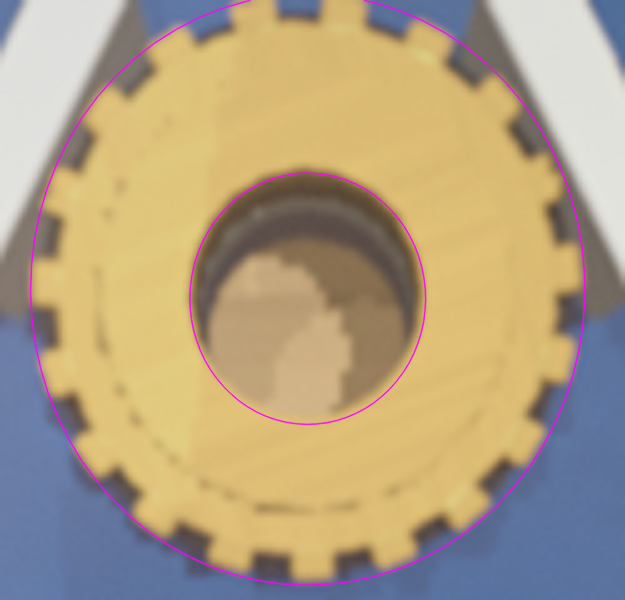

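move_arm([
  {"fingers": 5, "translation": [0, -0.8, -10], "turn": 0},
  {"fingers": 5, "translation": [0, 0, -15], "turn": 0},
  {"fingers": 5, "translation": [0, 0, -10], "turn": 0},
  {"fingers": 5, "translation": [0, 0, 0], "turn": 0},
  {"fingers": 5, "translation": [0, 0, 0], "turn": 0},
])

```text
t: 17.05
eef_pos: [0.569, -0.2182, 0.1304]
tool_rot: [-0.0, 0.801, -0.599, 0.0]
contact_force: [0.1, 0.2, -3.5]
gripper_width: 0.181
```

```bash
python3 - <<'E'
from ov import *
cal=calibration("wrist"); pickle.dump(cal,open("cal11.pkl","wb"))
im=read_camera("wrist"); cv2.imwrite("pics/w11.png",im)
o=get_obs(); e=o["eef_pos"]; print(e,o["contact_force"],o["gripper_width"])
s=read_camera("scene"); cv2.imwrite("pics/s11.png",s)
t=read_camera("top"); cv2.imwrite("pics/t11.png",t)
T=e[:2]; nz=e[2]-.0778+.010; B=np.array([.5693,-.2169]); M=T+[.001,-.0002]
items=[(circ(M,nz+.003,.01525),(0,255,0)),(circ(M,nz+.052,.01525),(0,255,0)),(circ(M,nz+.052,.023),(0,255,0)),(circ(M,nz+.060,.023),(0,255,0)),(circ(B,.055,.017),(255,0,255)),(circ(B,.055,.04),(255,0,255))]
overlay("pics/s11.png","scene",None,(255,325,120,205),7,items,"pics/ov_s11.png")
overlay("pics/w11.png","wrist",cal,(250,400,150,290),4,items,"pics/ov_w11.png")
E
```

```text
[ 0.56914953 -0.21822981  0.13065952] [ 0.01773666  1.23421606 -3.34043817] 0.177401202027351
```

View pics/ov_s11.png

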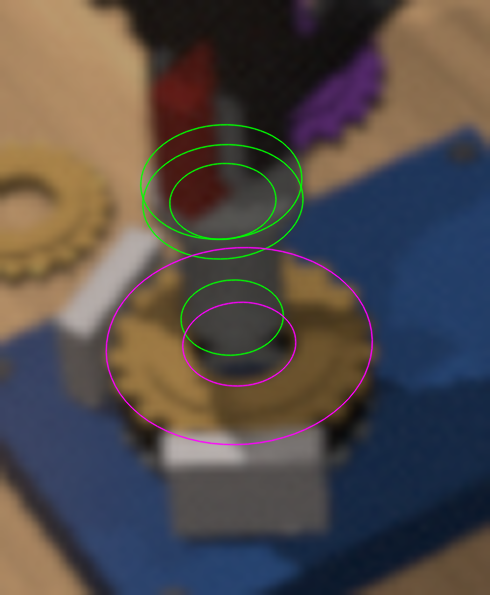

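View pics/ov_w11.png

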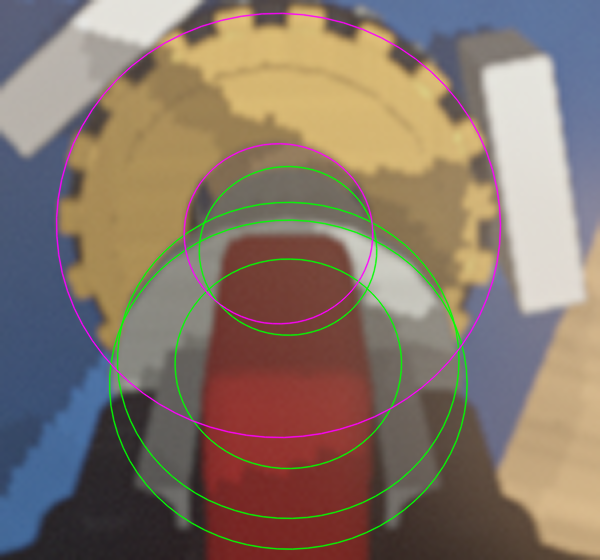

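move_arm([
  {"fingers": 5, "translation": [-0.3, 1.5, 0], "turn": 0},
  {"fingers": 5, "translation": [0, 0, 0], "turn": 0},
  {"fingers": 5, "translation": [0, 0, -3], "turn": 0},
  {"fingers": 5, "translation": [0, 0, -2], "turn": 0},
  {"fingers": 5, "translation": [0, 0, 0], "turn": 0},
])

```text
t: 17.82
eef_pos: [0.5682, -0.2167, 0.1249]
tool_rot: [0.0, 0.801, -0.599, -0.0]
contact_force: [0.0, 0.2, -2.6]
gripper_width: 0.175
```

```bash
python3 - <<'E'
from ov import *
cal=calibration("wrist"); pickle.dump(cal,open("cal12.pkl","wb"))
im=read_camera("wrist"); cv2.imwrite("pics/w12.png",im)
o=get_obs(); e=o["eef_pos"]; print(e,o["contact_force"],o["gripper_width"])
T=e[:2]; nz=e[2]-.0778+.010; B=np.array([.5693,-.2169]); M=T+[.001,-.0002]
items=[(circ(M,nz+.003,.01525),(0,255,0)),(circ(B,.055,.017),(255,0,255))]
overlay("pics/w12.png","wrist",cal,(250,400,150,290),4,items,"pics/ov_w12.png")
E
```

```text
[ 0.56836014 -0.21671634  0.12513797] [-0.24110015 -0.69477616 -3.19937625] 0.17665427108823847
```

View pics/ov_w12.png

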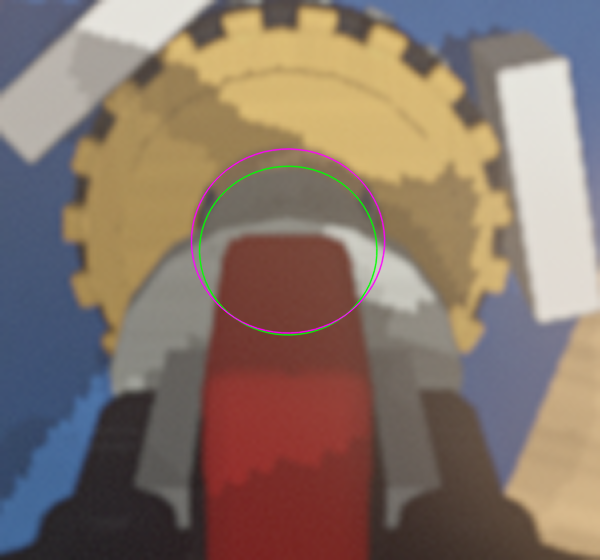

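move_arm([
  {"fingers": 5, "translation": [0.7, 0.2, -1], "turn": 0},
  {"fingers": 5, "translation": [0, 0, -2], "turn": 0},
  {"fingers": 5, "translation": [0, 0, -2], "turn": 0},
  {"fingers": 5, "translation": [0, 0, -1], "turn": 0},
  {"fingers": 5, "translation": [0, 0, 0], "turn": 0},
])

```text
t: 18.5
eef_pos: [0.5691, -0.2165, 0.1192]
tool_rot: [0.0, 0.801, -0.599, -0.0]
contact_force: [-0.5, 0.8, -2.4]
gripper_width: 0.181
```

move_arm([
  {"fingers": 5, "translation": [0, 0, -3], "turn": 0},
  {"fingers": 5, "translation": [0, 0, -3], "turn": 0},
  {"fingers": 5, "translation": [0, 0, -3], "turn": 0},
  {"fingers": 5, "translation": [0, 0, -3], "turn": 0},
  {"fingers": 5, "translation": [0, 0, 0], "turn": 0},
])

```text
t: 19.12
eef_pos: [0.569, -0.2164, 0.1069]
tool_rot: [0.0, 0.801, -0.599, -0.0]
contact_force: [-0.5, 0.2, -4.1]
gripper_width: 0.177
```

move_arm([
  {"fingers": 5, "translation": [0, 0, -3], "turn": 0},
  {"fingers": 5, "translation": [0, 0, -3], "turn": 0},
  {"fingers": 5, "translation": [0, 0, -3], "turn": 0},
  {"fingers": 5, "translation": [0, 0, -3], "turn": 0},
  {"fingers": 5, "translation": [0, 0, -3], "turn": 0},
  {"fingers": 5, "translation": [0, 0, 0], "turn": 0},
])

```text
t: 19.88
eef_pos: [0.569, -0.2164, 0.092]
tool_rot: [0.0, 0.801, -0.599, -0.0]
contact_force: [0.5, 0.1, -3.8]
gripper_width: 0.181
```

Nose is now below the jig's mouth with no contact force; continuing.

move_arm([
  {"fingers": 5, "translation": [0, 0, -4], "turn": 0},
  {"fingers": 5, "translation": [0, 0, -4], "turn": 0},
  {"fingers": 5, "translation": [0, 0, -4], "turn": 0},
  {"fingers": 5, "translation": [0, 0, -4], "turn": 0},
  {"fingers": 5, "translation": [0, 0, -2], "turn": 0},
  {"fingers": 5, "translation": [0, 0, 0], "turn": 0},
])

```text
t: 20.62
eef_pos: [0.5691, -0.2164, 0.0741]
tool_rot: [0.0, 0.801, -0.599, -0.0]
contact_force: [1.5, -0.1, -2.8]
gripper_width: 0.18
```

move_arm([
  {"fingers": 5, "translation": [0, 0, -1], "turn": 0},
  {"fingers": 5, "translation": [0, 0, -1], "turn": 0},
  {"fingers": 5, "translation": [0, 0, 0], "turn": 0},
])

```text
t: 21.0
eef_pos: [0.5691, -0.2165, 0.0723]
tool_rot: [0.0, 0.801, -0.599, -0.0]
contact_force: [0.2, -0.1, -3.3]
gripper_width: 0.178
```

move_arm([
  {"fingers": 5, "translation": [0, 0, -1], "turn": 0},
  {"fingers": 5, "translation": [0, 0, 0], "turn": 0},
])

```text
t: 21.25
eef_pos: [0.5691, -0.2165, 0.0713]
tool_rot: [0.0, 0.801, -0.599, -0.0]
contact_force: [0.1, 1.4, -2.9]
gripper_width: 0.18
```

move_arm([
  {"fingers": 5, "translation": [0, 0, -1], "turn": 0},
  {"fingers": 5, "translation": [0, 0, 0], "turn": 0},
])

```text
t: 21.5
eef_pos: [0.5693, -0.2165, 0.0709]
tool_rot: [0.0, 0.801, -0.599, 0.0]
contact_force: [-2.1, 1.9, 3.1]
gripper_width: 0.18
```

Contact came at TCP z = 70.9 mm, where full seating was predicted. Releasing.

move_arm([
  {"fingers": 5, "translation": [0, 0, -0.5], "turn": 0},
  {"fingers": 18, "translation": [0, 0, 0], "turn": 0},
  {"fingers": 25, "translation": [0, 0, 0], "turn": 0},
  {"fingers": 45, "translation": [0, 0, 0], "turn": 0},
  {"fingers": 60, "translation": [0, 0, 0], "turn": 0},
  {"fingers": 60, "translation": [0, 0, 0], "turn": 0},
  {"fingers": 60, "translation": [0, 0, 0], "turn": 0},
], newtons=20)

```text
t: 22.38
eef_pos: [0.5692, -0.2165, 0.0698]
tool_rot: [-0.0, 0.801, -0.599, 0.0]
contact_force: [0.2, 0.1, -0.1]
gripper_width: 0.705
```

move_arm([
  {"fingers": 60, "translation": [0, 0, 15], "turn": 0},
  {"fingers": 60, "translation": [0, 0, 30], "turn": 0},
  {"fingers": 60, "translation": [0, 0, 40], "turn": 0},
  {"fingers": 60, "translation": [-30, 0, 30], "turn": 0},
  {"fingers": 60, "translation": [-40, 0, 20], "turn": 0},
  {"fingers": 60, "translation": [-40, 0, 0], "turn": 0},
  {"fingers": 60, "translation": [0, 0, 0], "turn": 0},
  {"fingers": 60, "translation": [0, 0, 0], "turn": 0},
])

```text
t: 23.38
eef_pos: [0.4601, -0.2165, 0.2058]
tool_rot: [-0.0, 0.801, -0.599, 0.001]
contact_force: [-0.3, 0.1, 0.2]
gripper_width: 0.7
```

```bash
python3 - <<'E'
from ov import *
cal=calibration("wrist")
im=read_camera("wrist"); cv2.imwrite("pics/w13.png",im)
o=get_obs(); e=o["eef_pos"]; print(e,o["contact_force"],o["gripper_width"])
s=read_camera("scene"); cv2.imwrite("pics/s13.png",s)
M=np.array([.5696,-.2168])
items=[(circ(M,.063,.023),(0,255,0)),(circ(M,.055,.04),(255,0,255))]
overlay("pics/s13.png","scene",None,(240,340,110,220),5.4,items,"pics/ov_s13.png")
E
```

```text
[ 0.46042693 -0.21637844  0.2055053 ] [ 0.88869789 -0.33791065  0.76292754] 0.7013359355900215
```

View pics/ov_s13.png

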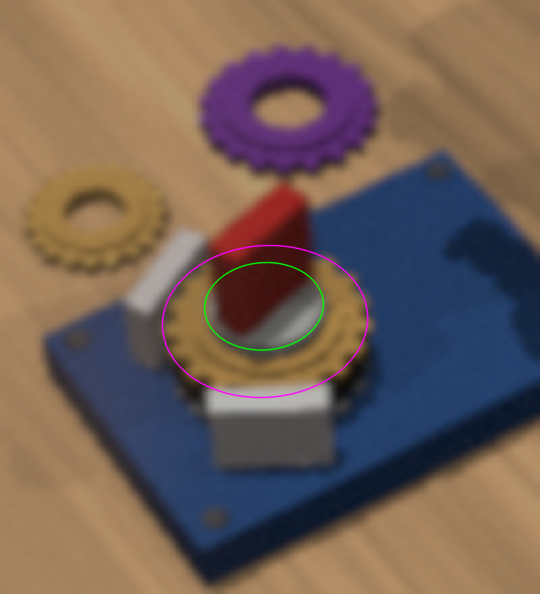

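View pics/w13.png

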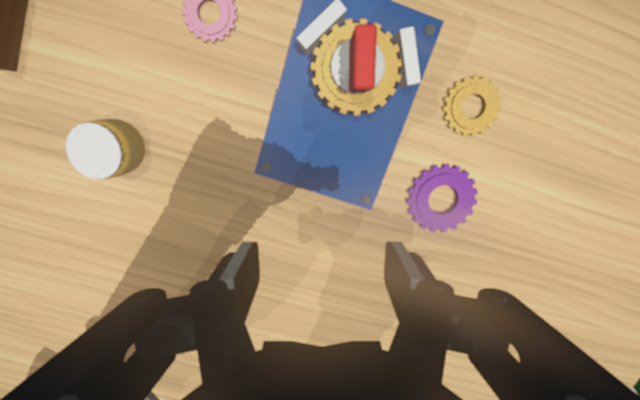

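View pics/s13.png

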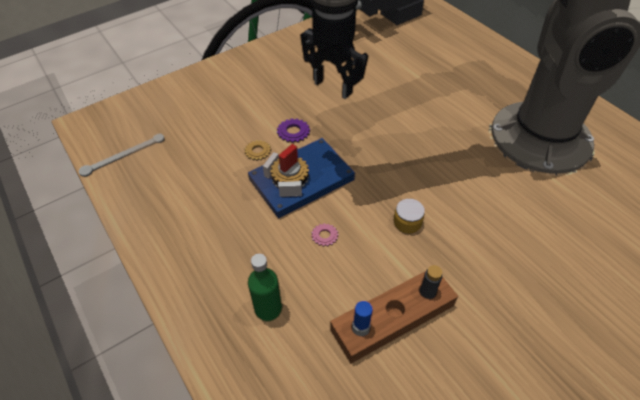

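The mandrel is seated with its flange flat on brass at (265,305) in the overlay. The stack is still against both walls, and the bottle, tin, drift and driver are unchanged. Handing in.

```bash
python3 -c "
from station import *
print(hand_in())"
```

```text
the job is handed in; nothing more can be done
None
```

I pushed the three rings home into the vee with closed fingers, then took the mandrel from the block and lowered it through them into the jig. I let go once it was seated and handed the job in at about 23.5 s.

- **Rings:** the push ended against a firm stop, with about 36 N in the push direction and no further movement. Afterwards the wrist camera showed the bores in line, with bench wood visible through them.
- **Mandrel:** it went down with no contact force. It touched at a tool height of 70.9 mm, against about 70.8 mm predicted for full seating, so I released it there.
- **Last pictures:** the flange lies flat on the brass cog and the stack is still against both walls. The bottle, tin, drift and driver stand where they were, and the gripper is clear.

**Disagreements between measurements:** the cameras differed by about 2 mm on where the brass cog's bore was, so I checked twice more with the nose close above it before lowering. One early wrist measurement was off by about 6 mm because the arm was still settling; I corrected for that before pushing. The wrist also read about 15–23 N upwards while the stack was pushed home, and I did not find out why.

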